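# Load the draining basket and hang it over its drip tray

### The job

The freshly oiled boards leaning in the wooden rack have to drain: slide the drip tray under the twin-prong hook of the stand so that it sits centred and squarely below the hook, and stand every board on its long edge in a slot of its own in the wire basket. Then swing the basket's folded bail upright while the basket still stands on the table, take the basket by the bail's wooden grip and hang it on both prongs, so that it hangs level and still, with all its boards in their slots, over the tray. Keep the basket upright throughout and leave the chisel behind it where it lies.

Things in the scene. Friction and masses are not known exactly. Their poses are not given: they have to be found in the camera images.
- board1_center (a point): centre of a wooden board 110 mm long, 70 mm high and 12 mm thick, 62 g. Axes: x through the thickness, y along the length, z up across the height from the bottom long edge to the top one. It starts in the rack, leaning about 0.38 rad from vertical with its top towards the robot side (-x of the rack). Two to four of the four boards are present; absent ones read None
- board2_center (a point): centre of a wooden board 110 mm long, 70 mm high and 12 mm thick, 62 g. Axes: x through the thickness, y along the length, z up across the height from the bottom long edge to the top one. It starts in the rack, leaning about 0.38 rad from vertical with its top towards the robot side (-x of the rack). Two to four of the four boards are present; absent ones read None
- board3_center (a point): centre of a wooden board 110 mm long, 70 mm high and 12 mm thick, 62 g. Axes: x through the thickness, y along the length, z up across the height from the bottom long edge to the top one. It starts in the rack, leaning about 0.38 rad from vertical with its top towards the robot side (-x of the rack). Two to four of the four boards are present; absent ones read None
- board4_center (a point): centre of a wooden board 110 mm long, 70 mm high and 12 mm thick, 62 g. Axes: x through the thickness, y along the length, z up across the height from the bottom long edge to the top one. It starts in the rack, leaning about 0.38 rad from vertical with its top towards the robot side (-x of the rack). Two to four of the four boards are present; absent ones read None
- rack: fixed wooden plank 236 (x) by 124 (y) by 16 mm, origin in the middle of its underside. Four board places 50 mm apart along x; in each the board's foot is held on the +x side by an 8 mm high cleat and the board leans on two slanted dowels (10 mm thick, 38 mm either side of its middle, 52 mm long) on its -x side. The middle of every board is free on both sides
- basket: wire basket, 152 mm (x) by 128 mm (y), 0.42 kg empty, origin in the middle of its underside, z up. Its long sides are only 28 mm high (fingers holding a board pass over them), the end plates 50 mm, with an ear in the middle of each end plate that rises to 120 mm and carries the bail's pivot on the outside
- slots_mid (a point): middle of the basket's floor, 4 mm above its underside; axes as the basket's. Four slots run along y, centred at x = -57, -19, +19, +57 mm; a board in one rests on the floor, centre 35 mm above it. Slots are 18 mm wide, formed near the ends only by grey comb teeth (y from 41 to 61 mm either side) with rounded tops 46 mm above the floor; 122 mm from end plate to end plate
- bail (a joint): angle of the basket's bail, rad: 0 folded to the basket's -x side, 0.2 rad above level (grip 56 mm beyond the side, 122 mm above the table), 1.37 straight up; stop at 1.52, past upright, where it stays by its weight; before upright it falls back when let go. Hinge axis along the basket's y through x = 0, 95 mm above its underside; about 0.1 N m raises it
- bail_grip (a point): middle of the bail's wooden grip, a round tube 18 mm thick, 60 mm long along the basket's y, 135 mm from the hinge axis. Beyond it the bail is 6 mm steel wire, straight to 52 mm either side of the middle, then bent to the arms 71 mm either side. Attitude of the bail: x from grip to hinge, y along the grip
- stand: fixed steel stand, origin on the table under the hook's cross plate. Foot 14 mm high from x = -12 to +46 mm, 150 mm wide; post 19 mm thick at x = +18 mm; at its top a cross plate 116 mm wide, up to 292 mm high. Two prongs, 8 mm rods 45 mm either side of the middle, run from it to -x, slope down to a valley and turn up to tips at x = -146 mm, 299 mm high
- hook_seat (a point): place of the bail's axis when it lies in the valley of both prongs, half-way between them: 114 mm in front (-x) of the cross plate, 272 mm up. The wooden grip then lies between the prongs, the bail's wire on them. The bail comes from the front (-x) over the tips, its axis at 310 mm or more, and is lowered into the valley. Axes as the stand's: x from tips to post, y across the prongs
- tray_center (a point): middle of the inner floor of the aluminium drip tray, 180 mm (x) by 150 mm (y), walls 22 mm high and 4 mm thick, 0.32 kg, loose on the table. Its loop handle is at its -x end
- tray_handle (a point): middle of the top bar of the tray's loop handle: a 10 mm round bar along the tray's y, straight part 56 mm long, 45 mm above the table, 133 mm from the tray's centre on its -x side; 38 mm free towards the tray's wall. Axes as the tray's
- chisel: wood-handled chisel, 282 mm long, 30 mm thick, lying across the table behind the basket; to be left alone

How it is judged (in metres and radians):
On the way, in this order (a step that is already met when the one before it is completed fails the run):
1. every board stands on edge in a slot of the basket, which stands on the table, and the tray is below the hook (z of board1_center in the frame of basket between 0.03 and 0.048 m and x of board1_center in the frame of basket between -0.066 and 0.066 m and y of board1_center in the frame of basket between -0.012 and 0.012 m and angle between the x axis of each of board1_center, board2_center, board3_center, board4_center and the x axis of basket, either way round below 0.25 rad and angle between the y axis of each of board1_center, board2_center, board3_center, board4_center and the y axis of basket, either way round below 0.2 rad and z of board2_center in the frame of basket between 0.03 and 0.048 m and x of board2_center in the frame of basket between -0.066 and 0.066 m and y of board2_center in the frame of basket between -0.012 and 0.012 m and z of board3_center in the frame of basket between 0.03 and 0.048 m and x of board3_center in the frame of basket between -0.066 and 0.066 m and y of board3_center in the frame of basket between -0.012 and 0.012 m and z of board4_center in the frame of basket between 0.03 and 0.048 m and x of board4_center in the frame of basket between -0.066 and 0.066 m and y of board4_center in the frame of basket between -0.012 and 0.012 m and height (world z) of basket below 0.01 m and horizontal distance between tray_center and hook_seat below 0.035 m and angle between tray_center's own z axis and vertical below 0.1 rad and angle between the x axis of tray_center and the x axis of hook_seat, either way round below 0.35 rad), for 0.2 s.
2. the bail is swung upright with the basket on the table (value of joint bail above 1.25 rad and height (world z) of basket below 0.01 m), for 0.2 s.
At the end, for the whole second after the job is handed in: Basket hangs from both prongs: grip within 25 mm of their middle, in the valley (-15 to +60 mm), clear of tray, tilt under 0.28 rad, at rest; each board on edge in a slot (12 mm lengthwise, 0.25 rad); tray flat, centre within 35 mm of below the hook seat, square within 0.35 rad (z of board1_center in the frame of basket between 0.03 and 0.048 m and x of board1_center in the frame of basket between -0.066 and 0.066 m and y of board1_center in the frame of basket between -0.012 and 0.012 m and angle between the x axis of each of board1_center, board2_center, board3_center, board4_center and the x axis of basket, either way round below 0.25 rad and angle between the y axis of each of board1_center, board2_center, board3_center, board4_center and the y axis of basket, either way round below 0.2 rad and z of board2_center in the frame of basket between 0.03 and 0.048 m and x of board2_center in the frame of basket between -0.066 and 0.066 m and y of board2_center in the frame of basket between -0.012 and 0.012 m and z of board3_center in the frame of basket between 0.03 and 0.048 m and x of board3_center in the frame of basket between -0.066 and 0.066 m and y of board3_center in the frame of basket between -0.012 and 0.012 m and z of board4_center in the frame of basket between 0.03 and 0.048 m and x of board4_center in the frame of basket between -0.066 and 0.066 m and y of board4_center in the frame of basket between -0.012 and 0.012 m and horizontal distance between tray_center and hook_seat below 0.035 m and angle between tray_center's own z axis and vertical below 0.1 rad and angle between the x axis of tray_center and the x axis of hook_seat, either way round below 0.35 rad and contact force between basket and stand above 3 N and contact force between basket and tray below 0.05 N and x of bail_grip in the frame of hook_seat between -0.015 and 0.06 m and y of bail_grip in the frame of hook_seat between -0.025 and 0.025 m and z of bail_grip in the frame of hook_seat between -0.008 and 0.02 m and height (world z) of basket above 0.027 m and angle between basket's own z axis and vertical below 0.28 rad and linear speed of basket below 0.05 m/s and angular speed of basket below 0.3 rad/s); the robot touches nothing.
It fails at once if the basket is tipped over (angle between basket's own z axis and vertical above 0.7 rad).
It fails at once if the chisel is moved by more than 4 cm (distance of chisel from where it was at the start of the episode above 0.04 m).
Of board1, board2, board3, board4 only 2 to 4 are there at a start; the rules pass over those that are not, and their reading is None.
At some moment in a run one of tray may be knocked a few centimetres aside while the robot is not near it.
It also fails if it takes over 210 s, if anything falls off the work surface, if the arm or the gripper's body presses on something with over 40 N, if the wrist force passes 120 N, or if a joint passes its speed limit or range.

### The arm

A 6-joint arm with a two-finger parallel gripper is mounted at the origin on the work surface; the furniture and walls round the work are solid. World frame = base frame: x ahead of the robot, y to its left, z up, the work surface at z = 0. Lengths are in m, angles in degrees, forces in N, time in s.
With the tool pointing down it reaches from about 0.35 to 0.875 m from the base axis. Payload 4.2 kg.
Tool frame: the origin (TCP) lies on the front face of the gripper's body, between the roots of the fingers; the fingertips stand finger_overhang ahead of it and the grasp point (between the pads) lies 51 mm ahead of it (finger_overhang is the distance from the TCP to the fingertips, in m); z points along the fingers, y is the line along which they close (so a half turn about z gives the same grasp; the last joint's range is limited). The gripper opens to 87 mm and grips with 3 to 60 N. Pads are 19 mm wide; open, the fingers measure 117 mm over their backs; the gripper's body (75 mm by 190 mm) begins 51 mm behind the grasp point.
Start: joints at [85.061, 22.042, 0.453, 0, -68.411, -14.817], TCP at [0.211, 0.588, 0.292] pointing down, gripper open.
Joint ranges: [-179.83, 179.83], [-69.29, 118.12], [-61.27, 80.66], [-181.25, 117.63], [-171.15, -9.14], [-177.46, 177.46]. Speed limits (degrees/s): [159.86, 159.86, 180, 180, 180, 180].

### API

Orientations are given as a 3x3 rotation matrix whose columns are the frame's x, y, z axes.
In Python, from station import sense, capture, camera_model, finish_job, finger_overhang gives the robot as it stands. The module is installed in compiled form; this text tells all that it offers.
- The arm moves only by the tool jog_arm, never from a script. Its argument "rows" is a list that holds one entry, the list of rows, each a list of 4 numbers: the shift along the tool's x, y, z in m, then the turn about the tool's z in rad. A call has 1 to 20 rows; each row shifts and turns the commanded pose from where the row before left it, along the tool's axes as they then stand; what a row does not reach is not made up. A row lasts 1/8 s, in which the tool goes at most 62.5 mm and 10.7 degrees, less where a joint would pass 70% of its speed; a pose out of reach is approached as far as the arm can. A call is refused whole if a number of a shift passes 0.0625 or a number of a turn 0.188, either way. A call with a gripper value outside its range is refused whole. "claw" is the opening, from 0 (shut) to 1 (fully open), set as the call begins (left out, the last holds). The fingers move at their own pace and stop on an object; the grip force is fixed at half the most. Time passes only in rows, so rows that do not move let the fingers close. It gives the time, the measured TCP pose, the force, the opening and the grip force at its end, in the units of the state.
- sense(): the state, without advancing time (a new reading comes with each control period).
- capture(name): name is "side" or "top"; returns the picture (480x640x3 uint8, red, green, blue); there is no depth.
- camera_model(name): a dict with "fovy" (degrees; the focal length in pixels is half the picture's height over the tangent of half this angle, whatever the lens; pixels are square), "cx", "cy" (the principal point, pixels), "eye" and "rotation" of the camera in the world. Camera axes: x right, y down, z forward; pixel columns grow to the right and rows downward; lengths in m; the calibration is good to about 2 mm. A picture is of the moment at which its call begins. camera_model takes no time and is no camera call.
- finish_job(): hands the job in; it is judged then, once.
The state is a dict: "time_s": time; "joints": joint angles; "joint_velocities": joint speeds; "effort": joint torques, N m; "tcp_pos": TCP position; "ee_rot": TCP orientation; "wrist_force": force on the tool from outside, world axes, zero at the start; "moment": the same for the moment, N m; "gripper_width": opening from 0.0 (shut) to 1.0 (fully open); "gripper_force": force on a finger pad.
Only numpy, scipy, OpenCV 4.12 (cv2) and the standard library are available. Lean on these libraries where they do the work, as an engineer would, in place of code of your own. Each camera call takes 0.05 s, during which the arm holds its last target. There are 200 camera calls.

## Working session

There is one attempt and no reset: what is moved stays moved. The work goes in short steps, Python scripts to look and compute and a tool call to move; the robot and the scene stay as the last step left them, time stands still between calls to the robot, and variables do not carry over. Pictures are saved under pics/ and viewed, at most 14 in all, crops included, and the job is handed in when it is done.

Besides the shell and the picture viewer there is one more tool, called after "Request:" by a JSON object that holds its "api" and its "payload", one argument or row to a line. jog_arm: Moves the arm, as the interface text tells. Its arguments: {"type":"object","properties":{"rows":{"type":"array"},"claw":{"type":"number"}},"required":["rows"]}

```bash
mkdir -p pics
python3 - <<'E'
from station import *
import cv2
print(finger_overhang, sense())
for n in ("side","top"):
    print(n,camera_model(n)); cv2.imwrite(f"pics/{n}0.png",capture(n)[:,:,::-1])
E
```

```text
0.0697 {'time_s': 0.0, 'joints': array([ 8.50609542e+01,  2.20898630e+01,  3.79274679e-01, -2.83711763e-02,
       -6.84098252e+01, -1.48169016e+01]), 'joint_velocities': array([-0.0688747 ,  0.04527332, -0.02477998,  0.02215931,  0.14909044,
        0.05490131]), 'effort': array([ 2.63851944e-04, -3.90663099e+01,  1.87394768e+01,  4.21958864e+00,
        1.08841815e-02, -1.86766033e-04]), 'tcp_pos': array([0.21108176, 0.58779824, 0.29116704]), 'ee_rot': array([[ 9.41079196e-01, -3.38185655e-01, -6.39655892e-04],
       [-3.38186248e-01, -9.41076959e-01, -2.05412466e-03],
       [ 9.27100723e-05,  2.14941681e-03, -9.99997686e-01]]), 'wrist_force': array([ 0.64031192, -0.00086598,  0.69170098]), 'moment': array([0.00367953, 0.00598624, 0.00499808]), 'gripper_force': 0.0, 'gripper_width': 1.0013975766287178}
side {'fovy': 48.49673252959893, 'cx': 325.68260657615457, 'cy': 239.61347771227756, 'eye': array([ 0.36071666, -1.04565963,  0.73727708]), 'rotation': array([[ 0.98434124, -0.08438983,  0.15476006],
       [-0.17603833, -0.42529127,  0.88777128],
       [-0.00910077, -0.90111358, -0.43348758]])}
top {'fovy': 43.92304080121357, 'cx': 320.9876544811765, 'cy': 246.02842236895765, 'eye': array([0.30048101, 0.07025414, 1.49993025]), 'rotation': array([[ 0.02892675, -0.97890921,  0.20223749],
       [-0.99958043, -0.0286297 ,  0.00439449],
       [ 0.00148819, -0.20227975, -0.97932665]])}
```

View pics/side0.png

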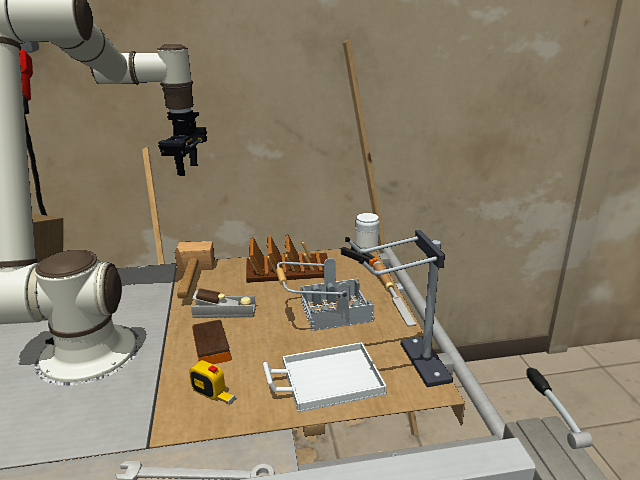

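View pics/top0.png

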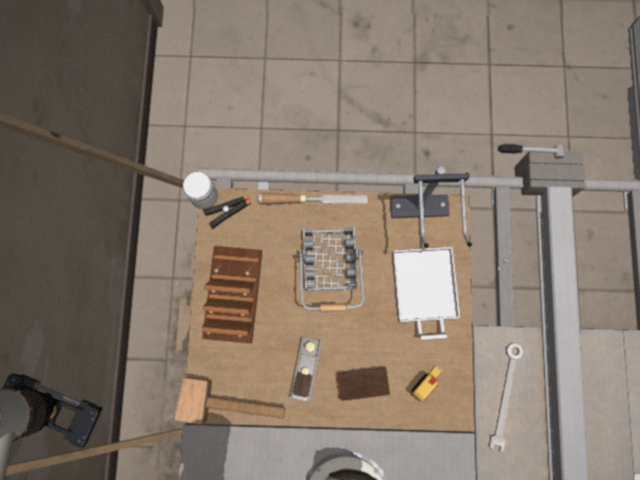

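The side view shows the rack at about (285,260), basket (335,300), tray (335,375) and stand (425,310). In the top view the rack is at (232,295), basket (330,262), tray (426,285), stand foot (420,205), and the grip at about (333,308). I'll zoom in next.

```bash
cat > h.py <<'E'
import numpy as np, cv2
from station import *
def K(n):
    m=camera_model(n); f=240/np.tan(np.radians(m['fovy']/2)); return m,f
def ray(n,p):
    m,f=K(n); d=m['rotation']@np.array([(p[0]-m['cx'])/f,(p[1]-m['cy'])/f,1]); return np.array(m['eye']),d/np.linalg.norm(d)
def onz(n,p,z):
    e,d=ray(n,p); return e+d*(z-e[2])/d[2]
def proj(n,X):
    m,f=K(n); c=m['rotation'].T@(np.array(X)-m['eye']); return np.array([m['cx']+f*c[0]/c[2],m['cy']+f*c[1]/c[2]])
def tri(ps,pt):
    A=[];b=[]
    E=[ray('side',ps),ray('top',pt)]
    M=sum(np.eye(3)-np.outer(d,d) for e,d in E); v=sum((np.eye(3)-np.outer(d,d))@e for e,d in E)
    X=np.linalg.solve(M,v); gap=[np.linalg.norm((np.eye(3)-np.outer(d,d))@(X-e)) for e,d in E]
    return X,2*gap[0]
def pic(n,name,box=None,s=1):
    im=capture(n)[:,:,::-1]
    cv2.imwrite(f'pics/raw_{name}.png',im)
    if box: im=im[box[1]:box[3],box[0]:box[2]]
    cv2.imwrite(f'pics/{name}.png',cv2.resize(im,None,fx=s,fy=s,interpolation=cv2.INTER_CUBIC))
E
python3 - <<'E'
from h import *
t=cv2.imread('pics/top0.png');s=cv2.imread('pics/side0.png')
a=cv2.resize(t[220:360,195:475],None,fx=2.85,fy=2.85,interpolation=cv2.INTER_CUBIC)
cv2.imwrite('pics/tc.png',a)
cv2.imwrite('pics/sc.png',cv2.resize(s[225:415,240:460],None,fx=3.1,fy=3.1,interpolation=cv2.INTER_CUBIC))
E
```

```text
(no output)
```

View pics/tc.png

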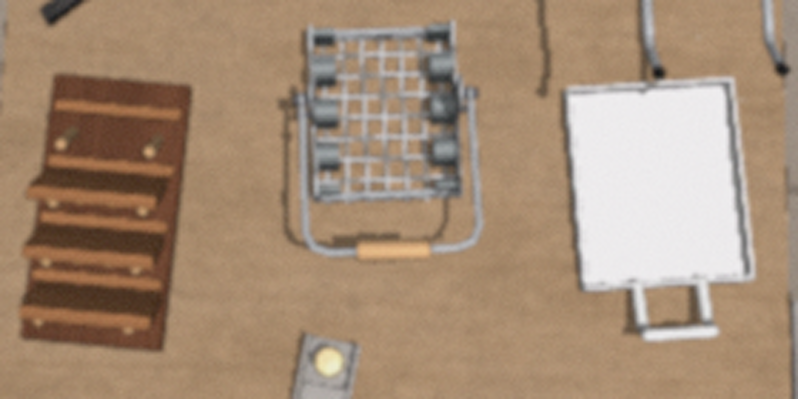

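View pics/sc.png

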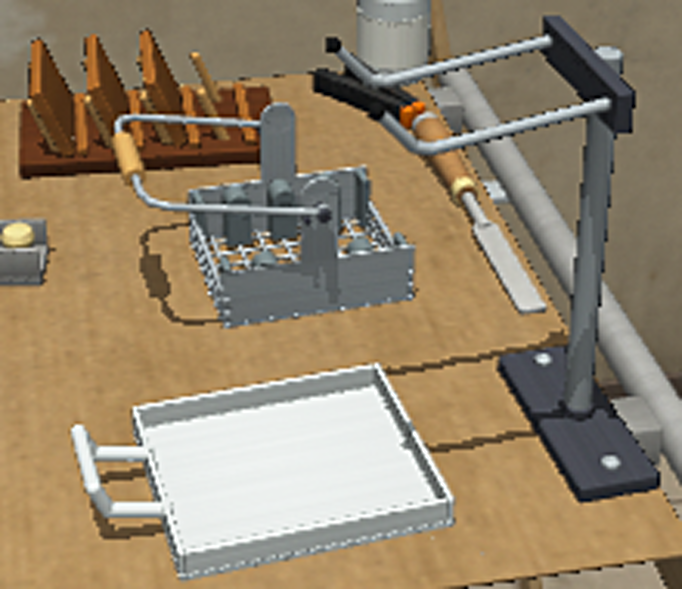

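```bash
cat >> h.py <<'E'
T=lambda x,y:((x+.5)/2.85-.5+195,(y+.5)/2.85-.5+220)
S=lambda x,y:((x+.5)/3.1-.5+240,(y+.5)/3.1-.5+225)
np.set_printoptions(precision=4,suppress=True)
E
python3 - <<'E'
from h import *
print('tips',tri(S(333,44),T(658,70)),tri(S(376,106),T(783,68)))
print('tip z.299',onz('top',T(658,70),.299),onz('top',T(783,68),.299),onz('side',S(333,44),.299),onz('side',S(376,108),.299))
for p in [(498,362),(567,345),(660,478),(585,495)]: print('foot',onz('side',S(*p),.014))
for p in [(391,196),(448,195),(390,217),(449,215)]: print('foot top',onz('top',p,.014))
print('grip',tri(S(119,138),T(359,250)),tri(S(134,177),T(430,251)))
print('grip z122',onz('top',T(359,250),.122),onz('top',T(430,251),.122))
for p in [(297,98),(471,92)]: print('hinge',onz('top',T(*p),.095))
print('hinge f',tri(S(323,213),T(471,92)))
for p in [(310,28),(453,24),(459,190),(316,195)]: print('basket',onz('top',T(*p),.05))
for p in [(565,88),(733,80),(755,275),(584,289)]: print('tray',onz('top',T(*p),.022))
for p in [(134,410),(378,367),(452,502),(180,552)]: print('tray side',onz('side',S(*p),.022))
for p in [(645,334),(717,330)]: print('handle',onz('top',T(*p),.05))
print('handle tri',tri(S(77,430),T(643,332)))
for p in [(22,311),(153,324),(24,251),(156,262),(27,194),(158,203)]: print('boardtop',onz('top',T(*p),.082))
for p in [(55,75),(190,86),(161,350),(22,338)]: print('rack',onz('top',T(*p),.016))
for a,b in [((39,40),(27,178)),((95,38),(30,232)),((150,32),(34,178))]: print('b side',onz('side',S(*a),.082))
E
```

```text
tips (array([ 0.5601, -0.1409,  0.2931]), np.float64(0.0004920425870502316)) (array([ 0.5647, -0.2313,  0.2956]), np.float64(0.002450817056210944))
tip z.299 [ 0.5586 -0.1398  0.299 ] [ 0.5627 -0.2303  0.299 ] [ 0.5577 -0.1527  0.299 ] [ 0.5638 -0.2396  0.299 ]
foot [ 0.6902 -0.114   0.014 ]
foot [ 0.7459 -0.1037  0.014 ]
foot [ 0.7563 -0.2539  0.014 ]
foot [ 0.7027 -0.2603  0.014 ]
foot top [ 0.7451 -0.1008  0.014 ]
foot top [ 0.7522 -0.2488  0.014 ]
foot top [ 0.6888 -0.0986  0.014 ]
foot top [ 0.6986 -0.2506  0.014 ]
grip (array([0.4397, 0.073 , 0.1236]), np.float64(0.0002179709537771711)) (array([0.443 , 0.0153, 0.1212]), np.float64(0.0040867241835788135))
grip z122 [0.44  0.073 0.122] [0.4409 0.0154 0.122 ]
hinge [0.5693 0.1291 0.095 ]
hinge [ 0.5788 -0.0175  0.095 ]
hinge f (array([ 0.58  , -0.0177,  0.0941]), np.float64(0.0020947162108865833))
basket [0.6408 0.1218 0.05  ]
basket [ 0.6481 -0.0036  0.05  ]
basket [ 0.5014 -0.0114  0.05  ]
basket [0.4935 0.1115 0.05  ]
tray [ 0.5993 -0.1055  0.022 ]
tray [ 0.6109 -0.2549  0.022 ]
tray [ 0.4384 -0.2713  0.022 ]
tray [ 0.422  -0.1228  0.022 ]
tray side [ 0.4255 -0.1296  0.022 ]
tray side [ 0.6012 -0.1139  0.022 ]
tray side [ 0.614  -0.2596  0.022 ]
tray side [ 0.4387 -0.2719  0.022 ]
handle [ 0.3833 -0.1708  0.05  ]
handle [ 0.3884 -0.2318  0.05  ]
handle tri (array([ 0.385 , -0.1703,  0.0431]), np.float64(0.0006768670945250181))
boardtop [0.3854 0.3511 0.082 ]
boardtop [0.3779 0.2419 0.082 ]
boardtop [0.4351 0.3529 0.082 ]
boardtop [0.4291 0.2422 0.082 ]
boardtop [0.483  0.3536 0.082 ]
boardtop [0.4786 0.2431 0.082 ]
rack [0.5991 0.3492 0.016 ]
rack [0.5926 0.2282 0.016 ]
rack [0.3594 0.2418 0.016 ]
rack [0.3662 0.3625 0.016 ]
b side [0.3904 0.3507 0.082 ]
b side [0.4417 0.3449 0.082 ]
b side [0.4933 0.348  0.082 ]
```

Request:
{"api": "jog_arm", "payload": {
  "rows": [
    [[0.048, 0.0217, 0, 0], [0.048, 0.0217, 0, 0], [0.048, 0.0217, 0, 0], [0.048, 0.0217, 0, 0], [0.048, 0.0217, 0, 0], [0.048, 0.0217, 0, 0], [0.048, 0.0217, 0, 0], [0.048, 0.0217, 0, 0], [0, 0, 0, 0.183], [0, 0, 0, 0.183], [0, 0, 0, 0.183], [0, 0, 0, 0.183], [0, 0, 0, 0.183], [0, 0, 0, 0.183], [0, 0, 0, 0.183], [0, 0, 0, 0]]
  ]
}}

```text
time_s: 2.1
tcp_pos: [0.5138, 0.2949, 0.2918]
ee_rot: [[-0.053, -0.999, -0.001], [-0.999, 0.053, -0.001], [0.001, 0.001, -1.0]]
wrist_force: [0.7, 0.4, -0.4]
gripper_width: 0.999
gripper_force: 0.0
```

Request:
{"api": "jog_arm", "payload": {
  "rows": [
    [[0, 0, 0.05, 0], [0, 0, 0.04, 0], [0, 0, 0.01, 0], [0, 0, 0, 0]]
  ],
  "claw": 0.9
}}

```text
time_s: 2.6
tcp_pos: [0.5143, 0.2952, 0.1925]
ee_rot: [[-0.053, -0.999, 0.0], [-0.999, 0.053, -0.001], [0.0, -0.0, -1.0]]
wrist_force: [1.1, -0.9, 0.7]
gripper_width: 0.898
gripper_force: 0.0
```

```bash
python3 -c "
from h import *
pic('side','a1',(200,130,400,300),3.5)"
```

```text
(no output)
```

View pics/a1.png

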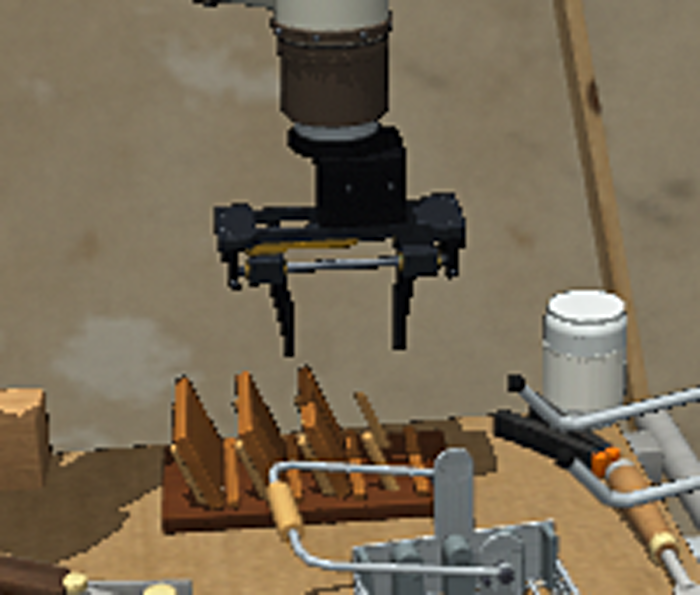

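The fingers (crop tips at x≈287 and 400) straddle the third board's top (x≈303), and the left one stays clear of the second board (x≈243). Lowering and gripping.

Request:
{"api": "jog_arm", "payload": {
  "rows": [
    [[0, 0, 0.032, 0], [0, 0, 0.03, 0], [0, 0, 0, 0]]
  ]
}}

```text
time_s: 3.02
tcp_pos: [0.5138, 0.2948, 0.1301]
ee_rot: [[-0.054, -0.999, -0.001], [-0.999, 0.054, -0.001], [0.001, 0.001, -1.0]]
wrist_force: [-0.4, -0.1, -0.6]
gripper_width: 0.9
gripper_force: 0.0
```

Request:
{"api": "jog_arm", "payload": {
  "rows": [
    [[0, 0, 0, 0], [0, 0, 0, 0], [0, 0, 0, 0], [0, 0, 0, 0], [0, 0, 0, 0], [0, 0, 0, 0]]
  ],
  "claw": 0
}}

```text
time_s: 3.78
tcp_pos: [0.514, 0.295, 0.1303]
ee_rot: [[-0.055, -0.998, -0.0], [-0.998, 0.055, -0.0], [0.0, 0.0, -1.0]]
wrist_force: [0.4, -0.5, -0.3]
gripper_width: 0.301
gripper_force: 0.0
```

Request:
{"api": "jog_arm", "payload": {
  "rows": [
    [[0, 0, 0, 0], [0, 0, 0, 0], [0, 0, 0, 0], [0, 0, 0, 0]]
  ]
}}

```text
time_s: 4.28
tcp_pos: [0.5118, 0.295, 0.1298]
ee_rot: [[-0.056, -0.998, -0.004], [-0.998, 0.056, -0.001], [0.001, 0.004, -1.0]]
wrist_force: [-6.9, 2.6, 2.9]
gripper_width: 0.144
gripper_force: 29.0
```

Request:
{"api": "jog_arm", "payload": {
  "rows": [
    [[0, 0, -0.01, 0], [0, 0, -0.03, 0], [0, 0, -0.05, 0], [0, 0, -0.05, 0], [0, 0, 0, 0]]
  ]
}}

```text
time_s: 4.9
tcp_pos: [0.5158, 0.2962, 0.2757]
ee_rot: [[-0.054, -0.998, 0.009], [-0.998, 0.054, 0.007], [-0.007, -0.009, -1.0]]
wrist_force: [-0.6, -0.5, -0.1]
gripper_width: 0.14
gripper_force: 30.0
```

```bash
python3 -c "
from h import *
pic('side','a2',(200,130,400,300),3.5)"
```

```text
(no output)
```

View pics/a2.png

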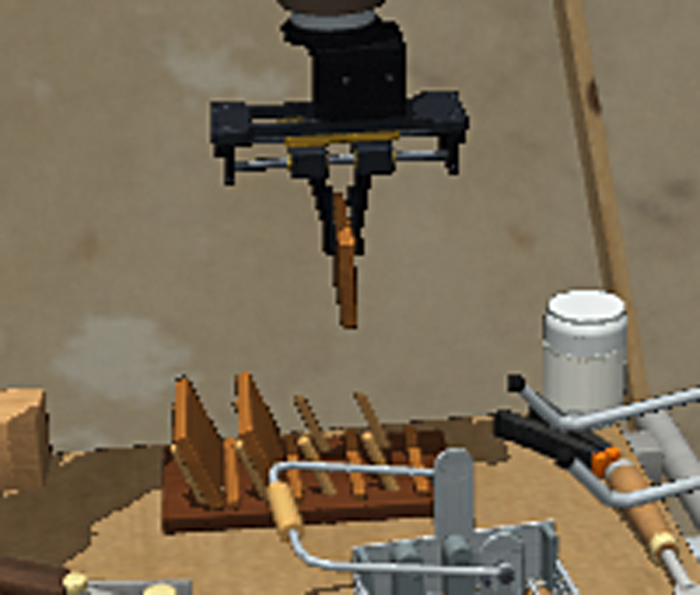

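The board is held upright (bottom of its near end at crop (348,327), top ≈(346,235)), and boards 1 and 2 are undisturbed. Next I'll find where it sits relative to the tool.

Run:
```python
from h import *
s=sense();print(s['tcp_pos'],s['ee_rot'][:,2])
C=lambda x,y:((x+.5)/3.5-.5+200,(y+.5)/3.5-.5+130)
for p in [(348,327),(346,236)]:
    e,d=ray('side',C(*p)); t=(.516-e[0])/d[0]; print('plane x',e+d*t)
    t=(.2415-e[1])/d[1]; print('plane y',e+d*t)
im=cv2.imread('pics/raw_a2.png'); 
for y in range(196,226,3): print(y,[tuple(int(v) for v in im[y,x]) for x in (294,296,298,300,302)])
```

```text
[0.5145 0.2955 0.2725] [ 0.0038  0.0037 -1.    ]
plane x [0.516  0.2598 0.1561]
plane y [0.5138 0.2415 0.1642]
plane x [0.516  0.2531 0.2334]
plane y [0.5146 0.2415 0.2379]
196 [(18, 15, 12), (26, 63, 106), (49, 115, 189), (31, 58, 95), (0, 0, 0)]
199 [(18, 15, 13), (14, 26, 44), (54, 127, 202), (58, 142, 228), (6, 0, 0)]
202 [(3, 0, 0), (14, 27, 46), (25, 59, 96), (25, 61, 105), (0, 0, 0)]
205 [(109, 133, 143), (10, 27, 49), (27, 60, 98), (19, 55, 96), (107, 131, 140)]
208 [(110, 132, 142), (9, 28, 49), (24, 52, 88), (25, 62, 103), (103, 123, 132)]
211 [(108, 130, 144), (3, 21, 42), (24, 56, 92), (23, 54, 92), (99, 119, 128)]
214 [(98, 122, 133), (33, 47, 61), (22, 51, 85), (25, 55, 90), (99, 119, 130)]
217 [(98, 120, 132), (108, 131, 139), (19, 49, 83), (23, 54, 91), (100, 120, 130)]
220 [(100, 123, 133), (110, 134, 142), (19, 50, 89), (22, 53, 89), (98, 119, 130)]
223 [(99, 121, 132), (104, 126, 135), (29, 48, 71), (1, 20, 46), (96, 115, 124)]
```

Request:
{"api": "jog_arm", "payload": {
  "rows": [
    [[0.0385, -0.0212, 0, 0], [0.0385, -0.0212, 0, 0], [0.0385, -0.0212, 0, 0], [0.0385, -0.0212, 0, 0], [0.0385, -0.0212, 0, 0], [0.0385, -0.0212, 0, 0], [0, 0, 0.04, -0.118], [0, 0, 0, 0], [0, 0, 0, 0], [0, 0, 0, 0]]
  ]
}}

```text
time_s: 6.2
tcp_pos: [0.6288, 0.0581, 0.2317]
ee_rot: [[0.063, -0.998, 0.003], [-0.998, -0.063, 0.0], [-0.0, -0.003, -1.0]]
wrist_force: [-0.2, 0.5, 0.1]
gripper_width: 0.135
gripper_force: 30.0
```

```bash
python3 -c "
from h import *
print(sense()['tcp_pos'])
a=capture('side')[170:330,270:400,::-1];b=capture('top')[190:320,270:400,::-1]
cv2.imwrite('pics/raw_s3.png',a)
f=lambda i,h:cv2.resize(i,None,fx=3,fy=3,interpolation=cv2.INTER_CUBIC)
A=f(a,0);B=f(b,0);B=cv2.copyMakeBorder(B,0,90,0,0,cv2.BORDER_CONSTANT)
cv2.imwrite('pics/a3.png',np.hstack([A,B]))"
```

```text
[0.6288 0.0581 0.2317]
```

View pics/a3.png

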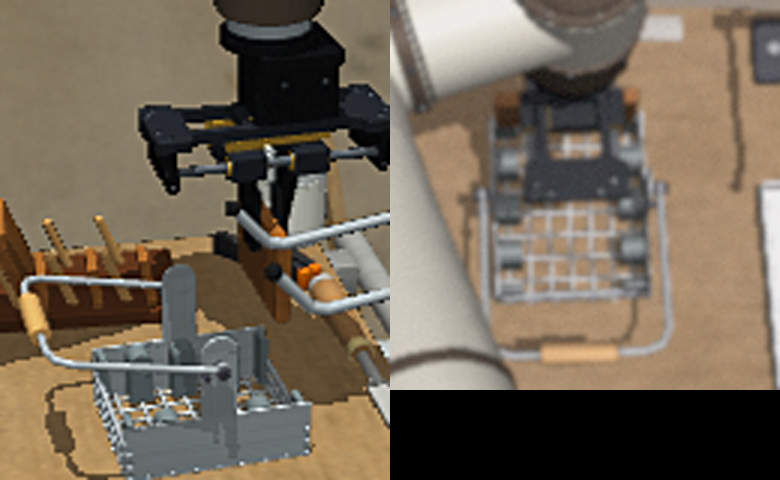

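The board (orange, side view near end at about (277,320); top view ends at x≈495 and 641) hovers over the slot farthest in x. Checking its lengthwise offset.

Run:
```python
from h import *
c=lambda x,y:((x-390+.5)/3-.5+270,(y+.5)/3-.5+190)
for z in (.188,):
  for p in [(495,95),(641,90)]: print(onz('top',c(*p),z))
s=lambda x,y:((x+.5)/3-.5+270,(y+.5)/3-.5+170)
# near end: bottom, top of near end face; plane y = .0035
for p in [(277,321),(276,227)]:
  e,d=ray('side',s(*p))
  for y in (0.0,.0035,.015): print(y,e+d*(y-e[1])/d[1])
```

```text
[0.6275 0.1148 0.188 ]
[0.6347 0.0045 0.188 ]
0.0 [0.6276 0.     0.1234]
0.0035 [0.6285 0.0035 0.1214]
0.015 [0.6314 0.015  0.1146]
0.0 [0.6251 0.     0.2047]
0.0035 [0.626  0.0035 0.2029]
0.015 [0.6289 0.015  0.1971]
```

Run:
```python
from h import *
im=cv2.imread('pics/top0.png')
for n,c in (('L',(324,)),('R',(442,))):
  for r in (70,111,154): 
    print(n,onz('top',T(c[0],r-(0 if n=='L' else 4)),.05))
# row profiles across tooth columns
for cx in (324,441):
  x,y0=T(cx,28);_,y1=T(cx,195); col=cv2.cvtColor(im,cv2.COLOR_BGR2HSV)[int(y0):int(y1)+2,int(round(x))-2:int(round(x))+3,1].mean(1)
  print(int(y0),col.round().astype(int))
```

```text
L [0.6035 0.1083 0.05  ]
L [0.5671 0.1071 0.05  ]
L [0.5294 0.1058 0.05  ]
R [0.6101 0.0054 0.05  ]
R [0.5737 0.0047 0.05  ]
R [0.5359 0.0039 0.05  ]
229 [63 14 10 15 19 20 24 59 67 60 28  4 13 12 10 11 12 12 15 14 10 33 51 51
 33 11  7 13 11 11 12 13 11 13 13 18 50 58 47 16  1  3 10 12 11 10 11 11
 10 12 19 40 46 32  8  3  5  9 11  9  6]
229 [ 8 13 17 18  8 29 47 44 23  8 10 13  9 12 12 12 13 14 14 16 50 59 45 16
  4 13 16 10 12 12 11 13 15 12 47 68 65 40 13  5 11 11 10 11 11 11 11 15
 16 60 73 57 23  6 11 16 11  6  6  5 47]
```

Request:
{"api": "jog_arm", "payload": {
  "rows": [
    [[0.0015, 0, 0.04, 0], [0, 0, 0.03, 0], [0, 0, 0.01, 0], [0, 0, 0.005, 0], [0, 0, 0, 0]]
  ]
}}

```text
time_s: 6.92
tcp_pos: [0.6285, 0.056, 0.1459]
ee_rot: [[0.063, -0.998, 0.001], [-0.998, -0.063, 0.0], [-0.0, -0.001, -1.0]]
wrist_force: [0.4, 0.5, -0.8]
gripper_width: 0.131
gripper_force: 30.0
```

Request:
{"api": "jog_arm", "payload": {
  "rows": [
    [[0, 0, 0.01, 0], [0, 0, 0.01, 0], [0, 0, 0.004, 0], [0, 0, 0, 0], [0, 0, 0, 0]]
  ]
}}

```text
time_s: 7.55
tcp_pos: [0.6283, 0.0559, 0.1213]
ee_rot: [[0.063, -0.998, -0.0], [-0.998, -0.063, -0.0], [0.0, 0.0, -1.0]]
wrist_force: [-0.0, 0.3, -0.8]
gripper_width: 0.136
gripper_force: 30.0
```

Request:
{"api": "jog_arm", "payload": {
  "rows": [
    [[0, 0, 0, 0], [0, 0, 0, 0], [0, 0, 0, 0], [0, 0, -0.01, 0], [0, 0, -0.04, 0], [0, 0, -0.05, 0], [0, 0, -0.05, 0], [0, 0, 0, 0]]
  ],
  "claw": 0.28
}}

```text
time_s: 8.55
tcp_pos: [0.6303, 0.0562, 0.2778]
ee_rot: [[0.064, -0.998, 0.012], [-0.998, -0.064, 0.003], [-0.002, -0.012, -1.0]]
wrist_force: [-1.1, 0.5, -0.8]
gripper_width: 0.279
gripper_force: 0.0
```

```bash
python3 -c "
from h import *
print(sense()['tcp_pos'])
a=capture('side')[170:330,270:400,::-1];b=capture('top')[190:320,270:400,::-1]
f=lambda i,h:cv2.resize(i,None,fx=3,fy=3,interpolation=cv2.INTER_CUBIC)
A=f(a,0);B=f(b,0);B=cv2.copyMakeBorder(B,0,90,0,0,cv2.BORDER_CONSTANT)
cv2.imwrite('pics/a4.png',np.hstack([A,B]))"
```

```text
[0.6303 0.0562 0.2778]
```

View pics/a4.png

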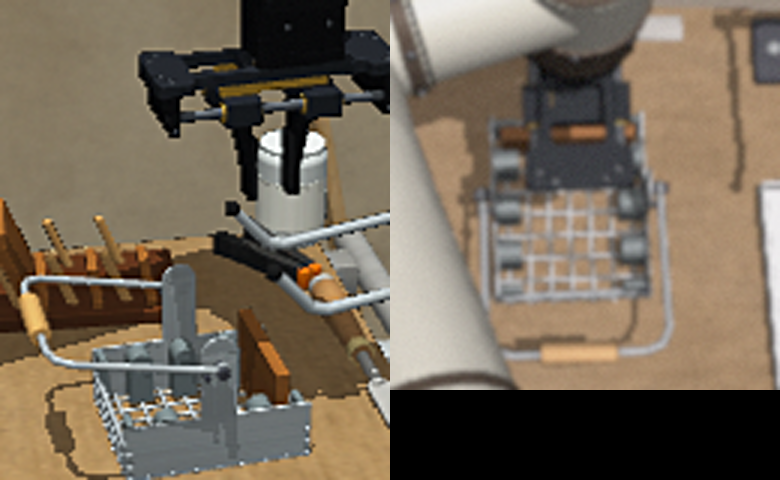

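Board 3 is seated in the +57 slot (top view: orange bar from x≈498 to 640 at row 132). Next is board 2.

Request:
{"api": "jog_arm", "payload": {
  "rows": [
    [[-0.0359, 0.0212, 0, 0], [-0.0359, 0.0212, 0, 0], [-0.0359, 0.0212, 0, 0], [-0.0359, 0.0212, 0, 0], [-0.0359, 0.0212, 0, 0], [-0.0359, 0.0212, 0, 0], [-0.0359, 0.0212, 0, 0], [0, 0, 0, 0.118], [0, 0, 0.05, 0], [0, 0, 0.03, 0], [0, 0, 0, 0], [0, 0, 0, 0]]
  ],
  "claw": 0.9
}}

```text
time_s: 10.15
tcp_pos: [0.4649, 0.2976, 0.1919]
ee_rot: [[-0.055, -0.999, 0.001], [-0.999, 0.055, 0.0], [-0.0, -0.001, -1.0]]
wrist_force: [0.1, 1.2, 0.6]
gripper_width: 0.902
gripper_force: 0.0
```

Request:
{"api": "jog_arm", "payload": {
  "rows": [
    [[0, 0, 0.04, 0], [0, 0, 0.021, 0], [0, 0, 0, 0]]
  ]
}}

```text
time_s: 10.52
tcp_pos: [0.4644, 0.2972, 0.1303]
ee_rot: [[-0.055, -0.998, -0.001], [-0.998, 0.055, -0.001], [0.001, 0.001, -1.0]]
wrist_force: [0.3, 0.1, -0.4]
gripper_width: 0.899
gripper_force: 0.0
```

Request:
{"api": "jog_arm", "payload": {
  "rows": [
    [[0, 0, 0, 0], [0, 0, 0, 0], [0, 0, 0, 0], [0, 0, 0, 0], [0, 0, 0, 0], [0, 0, 0, 0], [0, 0, 0, 0], [0, 0, 0, 0], [0, 0, 0, 0], [0, 0, 0, 0], [0, 0, -0.01, 0], [0, 0, -0.03, 0], [0, 0, -0.05, 0], [0, 0, -0.05, 0], [0, 0, 0, 0], [0, 0, 0, 0]]
  ],
  "claw": 0
}}

```text
time_s: 12.52
tcp_pos: [0.4639, 0.2969, 0.2695]
ee_rot: [[-0.055, -0.998, -0.001], [-0.998, 0.055, -0.0], [0.001, 0.001, -1.0]]
wrist_force: [0.4, -0.2, -0.7]
gripper_width: 0.141
gripper_force: 30.0
```

Request:
{"api": "jog_arm", "payload": {
  "rows": [
    [[0.0393, -0.0233, 0, 0], [0.0393, -0.0233, 0, 0], [0.0393, -0.0233, 0, 0], [0.0393, -0.0233, 0, 0], [0.0393, -0.0233, 0, 0], [0.0393, -0.0233, 0, 0], [0, 0, 0.03, -0.118], [0, 0, 0.04, 0], [0, 0, 0.02, 0], [0, 0, 0, 0], [0, 0, 0, 0]]
  ]
}}

```text
time_s: 13.9
tcp_pos: [0.5913, 0.0543, 0.1802]
ee_rot: [[0.063, -0.998, -0.0], [-0.998, -0.063, -0.0], [0.0, 0.0, -1.0]]
wrist_force: [-0.5, -0.0, -0.6]
gripper_width: 0.136
gripper_force: 30.0
```

```bash
python3 -c "
from h import *
print(sense()['tcp_pos'])
a=capture('side')[170:330,270:400,::-1];b=capture('top')[190:320,270:400,::-1]
f=lambda i,h:cv2.resize(i,None,fx=3,fy=3,interpolation=cv2.INTER_CUBIC)
A=f(a,0);B=f(b,0);B=cv2.copyMakeBorder(B,0,90,0,0,cv2.BORDER_CONSTANT)
cv2.imwrite('pics/a5.png',np.hstack([A,B]))"
```

```text
[0.5913 0.0543 0.1802]
```

View pics/a5.png

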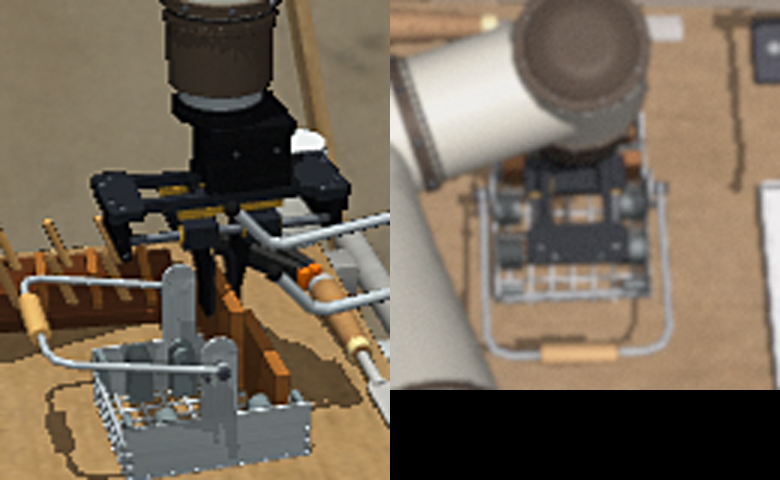

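Board 2 hovers above the +19 slot, with its ends visible in the top view at x≈502 and 641 around row 155.

Run:
```python
from h import *
c=lambda x,y:((x-390+.5)/3-.5+270,(y+.5)/3-.5+190)
for p in [(502,155),(641,152)]: print(onz('top',c(*p),.136))
```

```text
[0.5924 0.1095 0.136 ]
[0.598 0.001 0.136]
```

Request:
{"api": "jog_arm", "payload": {
  "rows": [
    [[0, 0, 0.03, 0], [0, 0, 0.005, 0], [0, 0, 0, 0]]
  ]
}}

```text
time_s: 14.38
tcp_pos: [0.5912, 0.0542, 0.1459]
ee_rot: [[0.063, -0.998, 0.0], [-0.998, -0.063, -0.0], [0.0, -0.0, -1.0]]
wrist_force: [0.6, -1.3, -0.7]
gripper_width: 0.135
gripper_force: 30.0
```

Board centre is at y≈0.055, which is good. Lowering, then releasing.

Request:
{"api": "jog_arm", "payload": {
  "rows": [
    [[0, 0, 0.01, 0], [0, 0, 0.01, 0], [0, 0, 0.004, 0], [0, 0, 0, 0], [0, 0, 0, 0]]
  ]
}}

```text
time_s: 15.0
tcp_pos: [0.5912, 0.0543, 0.1214]
ee_rot: [[0.063, -0.998, 0.0], [-0.998, -0.063, 0.0], [-0.0, -0.0, -1.0]]
wrist_force: [-0.7, -0.6, -0.4]
gripper_width: 0.136
gripper_force: 30.0
```

Request:
{"api": "jog_arm", "payload": {
  "rows": [
    [[0, 0, 0, 0], [0, 0, 0, 0], [0, 0, 0, 0], [0, 0, -0.01, 0], [0, 0, -0.04, 0], [0, 0, -0.05, 0], [0, 0, -0.05, 0], [0, 0, 0, 0]]
  ],
  "claw": 0.28
}}

```text
time_s: 16.0
tcp_pos: [0.593, 0.0546, 0.2774]
ee_rot: [[0.064, -0.998, 0.012], [-0.998, -0.064, 0.003], [-0.002, -0.012, -1.0]]
wrist_force: [-0.3, 0.5, -0.5]
gripper_width: 0.277
gripper_force: 0.0
```

Request:
{"api": "jog_arm", "payload": {
  "rows": [
    [[-0.0366, 0.023, 0, 0], [-0.0366, 0.023, 0, 0], [-0.0366, 0.023, 0, 0], [-0.0366, 0.023, 0, 0], [-0.0366, 0.023, 0, 0], [-0.0366, 0.023, 0, 0], [-0.0366, 0.023, 0, 0], [0, 0, 0, 0.118], [0, 0, 0.05, 0], [0, 0, 0.03, 0], [0, 0, 0, 0], [0, 0, 0, 0]]
  ],
  "claw": 0.9
}}

```text
time_s: 17.5
tcp_pos: [0.4148, 0.3003, 0.1924]
ee_rot: [[-0.055, -0.999, 0.002], [-0.999, 0.055, 0.001], [-0.001, -0.001, -1.0]]
wrist_force: [-0.3, -0.0, 0.1]
gripper_width: 0.898
gripper_force: 0.0
```

Request:
{"api": "jog_arm", "payload": {
  "rows": [
    [[0, 0, 0.04, 0], [0, 0, 0.021, 0], [0, 0, 0, 0]]
  ]
}}

```text
time_s: 17.88
tcp_pos: [0.4144, 0.2998, 0.1305]
ee_rot: [[-0.055, -0.998, -0.0], [-0.998, 0.055, -0.001], [0.001, 0.0, -1.0]]
wrist_force: [0.6, 0.8, 1.0]
gripper_width: 0.899
gripper_force: 0.0
```

Request:
{"api": "jog_arm", "payload": {
  "rows": [
    [[0, 0, 0, 0], [0, 0, 0, 0], [0, 0, 0, 0], [0, 0, 0, 0], [0, 0, 0, 0], [0, 0, 0, 0], [0, 0, 0, 0], [0, 0, 0, 0], [0, 0, 0, 0], [0, 0, 0, 0], [0, 0, -0.01, 0], [0, 0, -0.03, 0], [0, 0, -0.05, 0], [0, 0, -0.05, 0], [0, 0, 0, 0], [0, 0, 0, 0]]
  ],
  "claw": 0
}}

```text
time_s: 19.88
tcp_pos: [0.4137, 0.2993, 0.2695]
ee_rot: [[-0.055, -0.998, -0.001], [-0.998, 0.055, -0.001], [0.001, 0.001, -1.0]]
wrist_force: [-0.7, 0.7, -1.2]
gripper_width: 0.136
gripper_force: 30.0
```

Request:
{"api": "jog_arm", "payload": {
  "rows": [
    [[0.0399, -0.0254, 0, 0], [0.0399, -0.0254, 0, 0], [0.0399, -0.0254, 0, 0], [0.0399, -0.0254, 0, 0], [0.0399, -0.0254, 0, 0], [0.0399, -0.0254, 0, 0], [0, 0, 0.03, -0.118], [0, 0, 0.04, 0], [0, 0, 0.02, 0], [0, 0, 0, 0], [0, 0, 0, 0]]
  ]
}}

```text
time_s: 21.25
tcp_pos: [0.5535, 0.0524, 0.1802]
ee_rot: [[0.063, -0.998, -0.0], [-0.998, -0.063, -0.0], [0.0, 0.0, -1.0]]
wrist_force: [0.7, 0.4, -0.7]
gripper_width: 0.143
gripper_force: 30.0
```

```bash
python3 -c "
from h import *
print(sense()['tcp_pos'])
a=capture('side')[170:330,270:400,::-1];b=capture('top')[190:320,270:400,::-1]
f=lambda i,h:cv2.resize(i,None,fx=3,fy=3,interpolation=cv2.INTER_CUBIC)
A=f(a,0);B=f(b,0);B=cv2.copyMakeBorder(B,0,90,0,0,cv2.BORDER_CONSTANT)
cv2.imwrite('pics/a6.png',np.hstack([A,B]))"
```

```text
[0.5535 0.0524 0.1802]
```

View pics/a6.png

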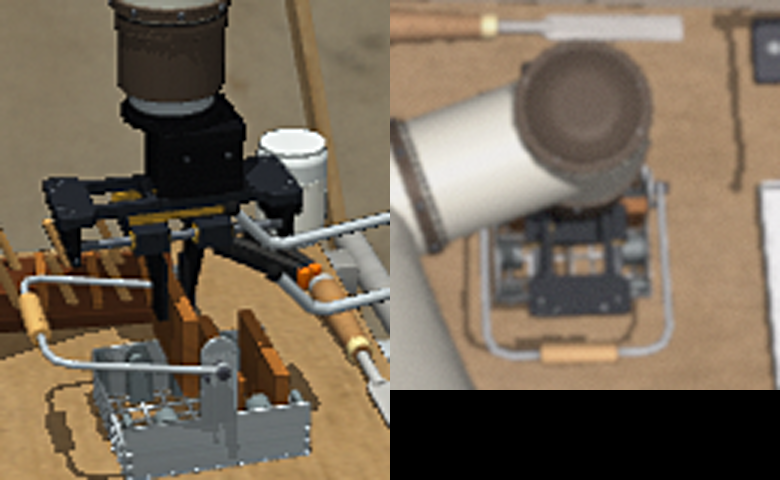

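Board 1 hovers over the −19 slot, its right end near (645,205), and the gripper body edge (row 315) is clear of the bail grip (row 345).

Request:
{"api": "jog_arm", "payload": {
  "rows": [
    [[0, 0, 0.025, 0], [0, 0, 0.012, 0], [0, 0, 0.007, 0], [0, 0, 0.004, 0], [0, 0, 0, 0], [0, 0, 0, 0]]
  ]
}}

```text
time_s: 22.1
tcp_pos: [0.5536, 0.0524, 0.1327]
ee_rot: [[0.063, -0.998, 0.001], [-0.998, -0.063, 0.0], [-0.0, -0.001, -1.0]]
wrist_force: [-0.7, -0.3, 0.2]
gripper_width: 0.133
gripper_force: 30.0
```

Request:
{"api": "jog_arm", "payload": {
  "rows": [
    [[0, 0, 0, 0], [0, 0, 0, 0], [0, 0, 0, 0], [0, 0, 0, 0], [0, 0, -0.01, 0], [0, 0, -0.04, 0], [0, 0, -0.05, 0], [0, 0, -0.05, 0], [0, 0, 0, 0]]
  ],
  "claw": 0.28
}}

```text
time_s: 23.22
tcp_pos: [0.5551, 0.0528, 0.2881]
ee_rot: [[0.064, -0.998, 0.011], [-0.998, -0.064, 0.003], [-0.002, -0.011, -1.0]]
wrist_force: [-0.5, -0.5, -1.1]
gripper_width: 0.283
gripper_force: 0.0
```

Request:
{"api": "jog_arm", "payload": {
  "rows": [
    [[0.0404, 0.0304, 0, 0], [0.0404, 0.0304, 0, 0], [0.0404, 0.0304, 0, 0], [0.0404, 0.0304, 0, 0], [0.0404, 0.0304, 0, 0], [0.0404, 0.0304, 0, 0], [0, 0, 0, -0.027], [0, 0, 0, 0], [0, 0, 0, 0], [0, 0, 0, 0]]
  ],
  "claw": 0.35
}}

```text
time_s: 24.48
tcp_pos: [0.387, -0.2003, 0.2821]
ee_rot: [[0.091, -0.996, -0.0], [-0.996, -0.091, 0.0], [-0.0, 0.0, -1.0]]
wrist_force: [-0.5, 0.6, 0.5]
gripper_width: 0.349
gripper_force: 0.0
```

```bash
cat >> h.py <<'E'
def tray():
    out=[]
    for n in ('top','side'):
        im=capture(n); hsv=cv2.cvtColor(im,cv2.COLOR_RGB2HSV)
        m=((hsv[...,1]<35)&(hsv[...,2]>170)).astype('uint8')*255
        X=[proj(n,p) for p in [(.38,-.1,.02),(.75,-.1,.02),(.75,-.3,.02),(.38,-.3,.02)]]
        r=np.zeros_like(m); cv2.fillConvexPoly(r,np.array(X,np.int32),255); m&=r
        m=cv2.morphologyEx(m,cv2.MORPH_OPEN,np.ones((11,11),'uint8'))
        c=max(cv2.findContours(m,0,2)[0],key=cv2.contourArea)
        P=np.array([onz(n,p[0],.012)[:2] for p in c],np.float32)
        out.append((n,len(c),cv2.minAreaRect(P),[p[0].tolist() for p in cv2.approxPolyDP(c,8,True)]))
    return out
E
python3 -c "
from h import *
print(sense()['tcp_pos'])
for t in tray(): print(t)
pic('top','a7',(270,190,480,350),3.7)"
```

```text
[ 0.387  -0.2003  0.2821]
('top', 38, ((0.5638365745544434, -0.18081586062908173), (0.09258235991001129, 0.14207778871059418), 1.6749627590179443), [[448, 250], [395, 250], [397, 281], [449, 281]])
('side', 78, ((0.5176595449447632, -0.19241908192634583), (0.17270801961421967, 0.12850838899612427), 5.330865383148193), [[361, 351], [343, 352], [334, 372], [292, 379], [292, 389], [311, 401], [376, 388]])
```

View pics/a7.png

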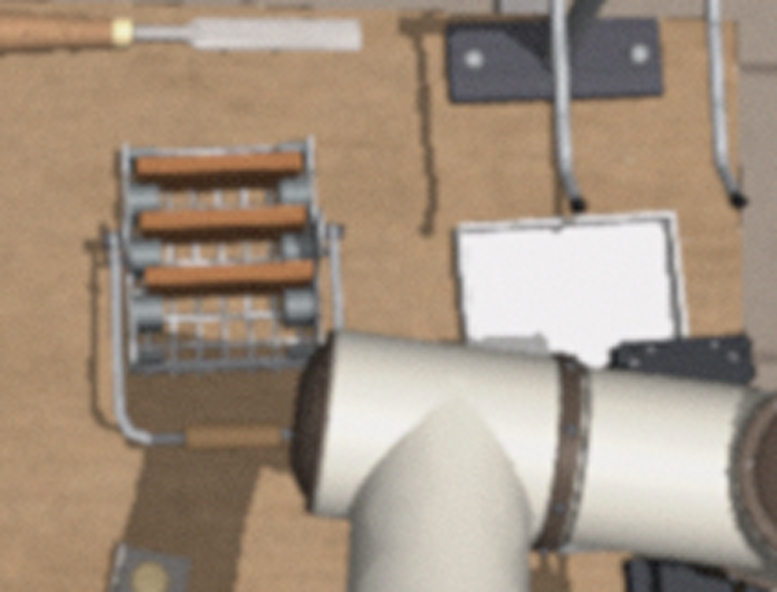

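Boards sit in the three slots nearest the post (rows ≈165, 220 and 273 in the crop), and the tray's far corners at (458,225) and (677,212) are unchanged. Now gripping the handle.

Request:
{"api": "jog_arm", "payload": {
  "rows": [
    [[0, 0, 0.06, 0], [0, 0, 0.06, 0], [0, 0, 0.04, 0], [0, 0, 0.02, 0], [0, 0, 0.006, 0], [0, 0, 0, 0]]
  ]
}}

```text
time_s: 25.38
tcp_pos: [0.387, -0.201, 0.0965]
ee_rot: [[0.09, -0.996, 0.0], [-0.996, -0.09, -0.0], [0.0, -0.0, -1.0]]
wrist_force: [-0.5, -0.4, -0.1]
gripper_width: 0.351
gripper_force: 0.0
```

Request:
{"api": "jog_arm", "payload": {
  "rows": [
    [[0, 0, 0, 0], [0, 0, 0, 0], [0, 0, 0, 0], [0, 0, 0, 0], [0, 0, 0, 0]]
  ],
  "claw": 0
}}

```text
time_s: 26.0
tcp_pos: [0.3865, -0.2011, 0.0968]
ee_rot: [[0.09, -0.996, 0.0], [-0.996, -0.09, -0.0], [0.0, -0.0, -1.0]]
wrist_force: [-2.4, 1.0, 5.8]
gripper_width: 0.104
gripper_force: 30.0
```

Request:
{"api": "jog_arm", "payload": {
  "rows": [
    [[0, -0.005, 0, 0], [0, -0.008, 0, 0], [0.001, -0.008, 0, 0], [0, -0.008, 0, 0], [0, -0.008, 0, 0.01], [0.001, -0.008, 0, 0], [0, -0.008, 0, 0.01], [0, -0.008, 0, 0], [0, -0.006, 0, 0], [0, -0.003, 0, 0], [0, 0, 0, 0], [0, 0, 0, 0]]
  ]
}}

```text
time_s: 27.5
tcp_pos: [0.4517, -0.1975, 0.0967]
ee_rot: [[0.069, -0.998, -0.011], [-0.998, -0.069, 0.001], [-0.001, 0.011, -1.0]]
wrist_force: [-10.9, -1.1, 15.8]
gripper_width: 0.099
gripper_force: 30.0
```

Request:
{"api": "jog_arm", "payload": {
  "rows": [
    [[0, 0, 0, 0], [0, 0, 0, 0], [0, 0, 0, 0], [0, 0, -0.01, 0], [0, 0, -0.04, 0], [0, 0, -0.05, 0], [0, 0, -0.02, 0], [0, 0, 0, 0]]
  ],
  "claw": 0.35
}}

```text
time_s: 28.5
tcp_pos: [0.4575, -0.1973, 0.2185]
ee_rot: [[0.07, -0.998, 0.006], [-0.998, -0.07, -0.001], [0.001, -0.006, -1.0]]
wrist_force: [0.1, 0.3, 0.2]
gripper_width: 0.349
gripper_force: 0.0
```

Request:
{"api": "jog_arm", "payload": {
  "rows": [
    [[-0.0484, 0, -0.02, 0], [-0.0484, 0, -0.02, 0], [-0.0484, 0, 0, 0], [-0.0484, 0, 0, 0.007], [-0.0484, -0.001, 0, 0], [0, 0, 0, 0], [0, 0, 0, 0]]
  ],
  "claw": 0.5
}}

```text
time_s: 29.38
tcp_pos: [0.4403, 0.0441, 0.2553]
ee_rot: [[0.063, -0.998, -0.002], [-0.998, -0.063, -0.001], [0.001, 0.002, -1.0]]
wrist_force: [0.2, -0.7, 0.2]
gripper_width: 0.506
gripper_force: 0.0
```

```bash
python3 -c "
from h import *
print(sense()['tcp_pos'])
for t in tray(): print(t)
im=capture('top');h=cv2.cvtColor(im,cv2.COLOR_RGB2HSV)
cv2.imwrite('pics/raw_t8.png',im[:,:,::-1]);cv2.imwrite('pics/raw_s8.png',capture('side')[:,:,::-1])
"
```

```text
[0.4403 0.0441 0.2553]
('top', 51, ((0.5813964009284973, -0.18476340174674988), (0.17492176592350006, 0.14159156382083893), 4.22725772857666), [[447, 225], [424, 226], [420, 252], [419, 227], [395, 227], [400, 294], [453, 292]])
('side', 88, ((0.5840207934379578, -0.19131770730018616), (0.17051538825035095, 0.12814795970916748), 4.0370402336120605), [[407, 374], [369, 369], [395, 364], [391, 347], [322, 358], [330, 396], [407, 384]])
```

The tray is centred within 10 mm of the seat and square (yaw about 0.07). Now the bail.

Request:
{"api": "jog_arm", "payload": {
  "rows": [
    [[0, 0, 0.04, 0], [0, 0, 0.03, 0], [0, 0, 0.012, 0], [0, 0, 0, 0]]
  ]
}}

```text
time_s: 30.08
tcp_pos: [0.4409, 0.0438, 0.174]
ee_rot: [[0.062, -0.998, -0.001], [-0.998, -0.062, -0.001], [0.001, 0.001, -1.0]]
wrist_force: [-1.0, -0.8, 0.2]
gripper_width: 0.499
gripper_force: 0.0
```

Request:
{"api": "jog_arm", "payload": {
  "rows": [
    [[0, 0, 0, 0], [0, 0, 0, 0], [0, 0, 0, 0], [0, 0, 0, 0], [0, 0, 0, 0], [0, 0, 0, 0]]
  ],
  "claw": 0
}}

```text
time_s: 30.82
tcp_pos: [0.4413, 0.0445, 0.1748]
ee_rot: [[0.063, -0.998, 0.001], [-0.998, -0.063, 0.0], [-0.0, -0.001, -1.0]]
wrist_force: [0.7, 0.6, 4.3]
gripper_width: 0.195
gripper_force: 30.0
```

```bash
python3 -c "
import numpy as np
e=np.linspace(.2,1.6,17)
print(np.c_[-np.diff(-.135*np.cos(e)),-np.diff(.135*np.sin(e))].round(4).tolist())"
```

```text
[[-0.0028, -0.0115], [-0.0038, -0.0112], [-0.0048, -0.0108], [-0.0057, -0.0103], [-0.0066, -0.0098], [-0.0074, -0.0092], [-0.0082, -0.0085], [-0.0089, -0.0077], [-0.0096, -0.0069], [-0.0101, -0.0061], [-0.0106, -0.0052], [-0.011, -0.0042], [-0.0114, -0.0032], [-0.0116, -0.0022], [-0.0117, -0.0012], [-0.0118, -0.0002]]
```

Request:
{"api": "jog_arm", "payload": {
  "rows": [
    [[0, -0.0028, -0.0115, 0], [0, -0.0038, -0.0112, 0], [0, -0.0048, -0.0108, 0], [0, -0.0057, -0.0103, 0], [0, -0.0066, -0.0098, 0]]
  ]
}}

```text
time_s: 31.45
tcp_pos: [0.4642, 0.0455, 0.2283]
ee_rot: [[0.063, -0.998, -0.002], [-0.998, -0.063, -0.001], [0.0, 0.002, -1.0]]
wrist_force: [-3.5, 0.4, -1.8]
gripper_width: 0.195
gripper_force: 30.0
```

Request:
{"api": "jog_arm", "payload": {
  "rows": [
    [[0, -0.0074, -0.0092, 0], [0, -0.0082, -0.0085, 0], [0, -0.0089, -0.0077, 0], [0, -0.0096, -0.0069, 0], [0, -0.0101, -0.0061, 0]]
  ]
}}

```text
time_s: 32.08
tcp_pos: [0.509, 0.0484, 0.267]
ee_rot: [[0.063, -0.998, -0.001], [-0.998, -0.063, -0.001], [0.0, 0.001, -1.0]]
wrist_force: [-5.8, 0.4, 3.9]
gripper_width: 0.195
gripper_force: 30.0
```

Request:
{"api": "jog_arm", "payload": {
  "rows": [
    [[0, -0.0106, -0.0052, 0], [0, -0.011, -0.0042, 0], [0, -0.0114, -0.0032, 0], [0, -0.0116, -0.0022, 0], [0, -0.0117, -0.0012, 0], [0, -0.008, 0, 0], [0, 0, 0, 0], [0, 0, 0, 0], [0, 0, 0, 0]]
  ]
}}

```text
time_s: 33.2
tcp_pos: [0.5757, 0.0528, 0.2857]
ee_rot: [[0.064, -0.998, 0.009], [-0.998, -0.064, 0.0], [0.0, -0.009, -1.0]]
wrist_force: [-2.5, -0.2, 5.6]
gripper_width: 0.198
gripper_force: 30.0
```

```bash
python3 -c "
from h import *
print(sense()['tcp_pos'])
a=capture('side')[120:330,270:400,::-1];b=capture('top')[190:320,270:400,::-1]
cv2.imwrite('pics/raw_s9.png',capture('side')[:,:,::-1])
f=lambda i:cv2.resize(i,None,fx=2.8,fy=2.8,interpolation=cv2.INTER_CUBIC)
A=f(a);B=f(b);B=cv2.copyMakeBorder(B,0,A.shape[0]-B.shape[0],0,0,cv2.BORDER_CONSTANT)
cv2.imwrite('pics/a8.png',np.hstack([A,B]))"
```

```text
[0.5757 0.0528 0.2857]
```

View pics/a8.png

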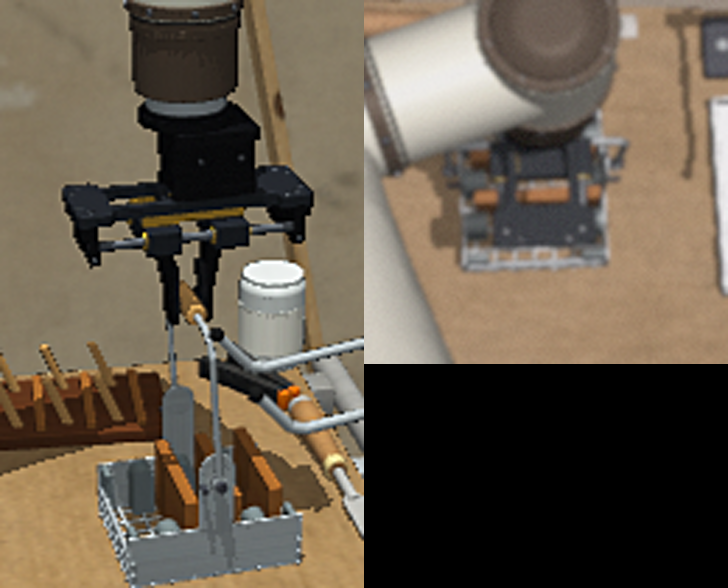

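The bail is upright, the boards are in their slots and the basket is flat on the table. Lifting, then checking.

Request:
{"api": "jog_arm", "payload": {
  "rows": [
    [[0, 0, 0, 0], [0, 0, -0.005, 0], [0, 0, -0.01, 0], [0, 0, -0.015, 0], [0, 0, -0.02, 0], [0, 0, -0.02, 0], [0, 0, -0.02, 0], [0, 0, -0.01, 0], [0, 0, 0, 0], [0, 0, 0, 0], [0, 0, 0, 0]]
  ]
}}

```text
time_s: 34.72
tcp_pos: [0.5725, 0.0525, 0.3812]
ee_rot: [[0.063, -0.998, -0.002], [-0.998, -0.063, -0.001], [0.0, 0.002, -1.0]]
wrist_force: [0.8, -0.1, -7.2]
gripper_width: 0.195
gripper_force: 30.0
```

```bash
python3 -c "
from h import *
print(sense()['tcp_pos'],sense()['wrist_force'])
for n in ('side','top'): cv2.imwrite(f'pics/raw_{n}10.png',capture(n)[:,:,::-1])
print(proj('side',(.5757,.0528,.385)),proj('side',(.593,-.187,.272)))"
```

```text
[0.5725 0.0525 0.3812] [ 0.7615 -0.0925 -7.2123]
[335.5263 162.5849] [369.2295 257.9889]
```

Request:
{"api": "jog_arm", "payload": {
  "rows": [
    [[0, 0.01, 0, 0], [0, 0.02, 0, 0], [0, 0.025, 0, 0], [0, 0.02, 0, 0], [0, 0.01, 0, 0], [0, 0, 0, 0], [0, 0, 0, 0]]
  ]
}}

```text
time_s: 35.7
tcp_pos: [0.4886, 0.0474, 0.3824]
ee_rot: [[0.063, -0.998, 0.001], [-0.998, -0.063, 0.0], [-0.0, -0.001, -1.0]]
wrist_force: [0.6, 0.9, -6.9]
gripper_width: 0.196
gripper_force: 30.0
```

Request:
{"api": "jog_arm", "payload": {
  "rows": [
    [[0.01, 0.0015, 0, 0], [0.018, 0.0015, 0, 0], [0.022, 0.0015, 0, 0], [0.022, 0.0015, 0, 0], [0.022, 0.0015, 0, 0], [0.022, 0.0015, 0, 0], [0.022, 0.0015, 0, 0], [0.022, 0.0015, 0, 0], [0.022, 0.0015, 0, 0], [0.022, 0.0015, 0, 0], [0.018, 0.0015, 0, 0], [0.012, 0.0015, 0, 0], [0.007, 0, 0, -0.007], [0, 0, 0, 0], [0, 0, 0, 0], [0, 0, 0, 0]]
  ]
}}

```text
time_s: 37.7
tcp_pos: [0.4852, -0.1939, 0.3823]
ee_rot: [[0.071, -0.997, 0.0], [-0.997, -0.071, 0.0], [-0.0, -0.0, -1.0]]
wrist_force: [-0.2, -0.7, -5.9]
gripper_width: 0.196
gripper_force: 30.0
```

```bash
python3 -c "
from h import *
print(sense()['tcp_pos'])
a=capture('side')[120:400,270:460,::-1];b=capture('top')[150:330,340:490,::-1]
cv2.imwrite('pics/raw_s11.png',capture('side')[:,:,::-1])
f=lambda i,h:cv2.resize(i,None,fx=h,fy=h,interpolation=cv2.INTER_CUBIC)
A=f(a,2.1);B=f(b,2.6);B=cv2.copyMakeBorder(B,0,A.shape[0]-B.shape[0],0,0,cv2.BORDER_CONSTANT)
cv2.imwrite('pics/a9.png',np.hstack([A,B]))"
```

```text
[ 0.4852 -0.1939  0.3823]
```

View pics/a9.png

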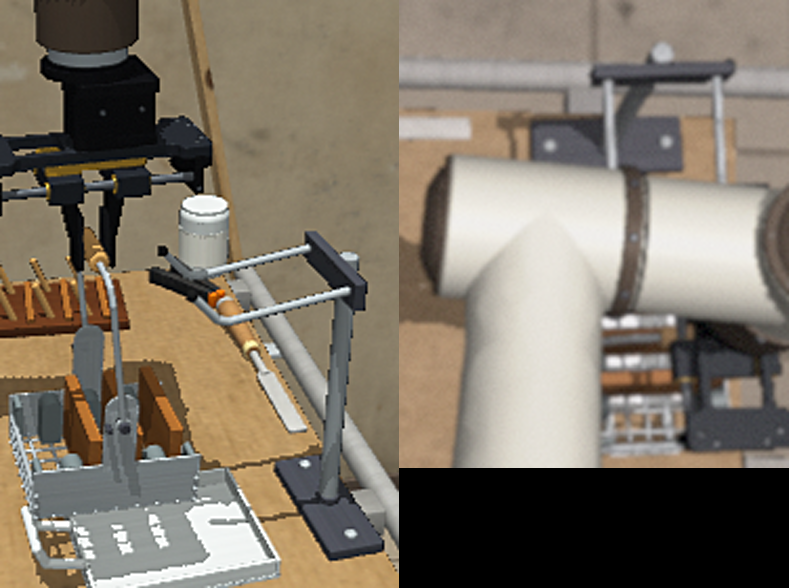

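The basket hangs level with all boards, in front of the prongs (side view: tips near (165,250) and (215,318), grip at (97,250)). Moving forward over the tips.

Request:
{"api": "jog_arm", "payload": {
  "rows": [
    [[0, -0.005, 0, 0], [0, -0.01, 0, 0], [0, -0.015, 0, 0], [0, -0.015, 0, 0], [0, -0.015, 0, 0], [0, -0.015, 0, 0], [0, -0.015, 0, 0], [0, -0.01, 0, 0], [0, -0.006, 0, 0], [0, -0.002, 0, 0], [0, 0, 0, 0], [0, 0, 0, 0], [0, 0, 0, 0]]
  ]
}}

```text
time_s: 39.48
tcp_pos: [0.5926, -0.1869, 0.3825]
ee_rot: [[0.07, -0.998, 0.0], [-0.998, -0.07, -0.0], [0.0, -0.0, -1.0]]
wrist_force: [-0.1, 0.3, -7.6]
gripper_width: 0.199
gripper_force: 30.0
```

Request:
{"api": "jog_arm", "payload": {
  "rows": [
    [[0, 0, 0.01, 0], [0, 0, 0.015, 0], [0, 0, 0.012, 0], [0, 0, 0.008, 0], [0, 0, 0.005, 0], [0, 0, 0, 0], [0, 0, 0, 0]]
  ]
}}

```text
time_s: 40.35
tcp_pos: [0.5931, -0.1869, 0.3328]
ee_rot: [[0.07, -0.998, 0.001], [-0.998, -0.07, -0.0], [0.0, -0.001, -1.0]]
wrist_force: [-0.2, -0.4, -7.1]
gripper_width: 0.197
gripper_force: 30.0
```

```bash
python3 -c "
from h import *
print(sense()['tcp_pos'],sense()['wrist_force'])
a=capture('side')[140:400,290:460,::-1];b=capture('top')[150:330,340:490,::-1]
f=lambda i,h:cv2.resize(i,None,fx=h,fy=h,interpolation=cv2.INTER_CUBIC)
A=f(a,2.3);B=f(b,2.6);B=cv2.copyMakeBorder(B,0,A.shape[0]-B.shape[0],0,0,cv2.BORDER_CONSTANT)
cv2.imwrite('pics/a10.png',np.hstack([A,B]))"
```

```text
[ 0.5931 -0.1869  0.3328] [-0.2242 -0.3947 -7.0624]
```

View pics/a10.png

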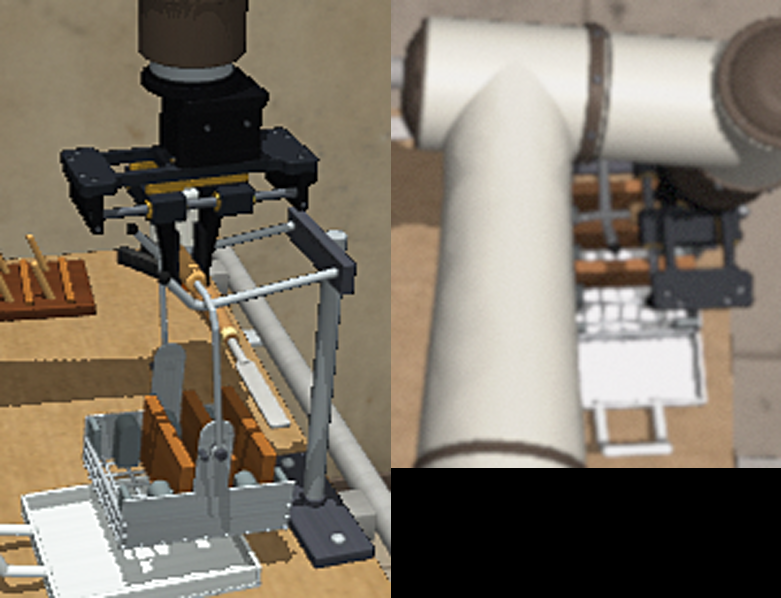

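The bail wire lies just above the near prong's valley, around (205,300), with the weight still on the arm. Lowering gently.

Request:
{"api": "jog_arm", "payload": {
  "rows": [
    [[0, 0, 0.003, 0], [0, 0, 0.003, 0], [0, 0, 0.002, 0], [0, 0, 0, 0], [0, 0, 0, 0]]
  ]
}}

```text
time_s: 41.08
tcp_pos: [0.5932, -0.187, 0.3267]
ee_rot: [[0.071, -0.998, 0.003], [-0.998, -0.071, -0.001], [0.002, -0.003, -1.0]]
wrist_force: [-3.5, 3.4, 6.3]
gripper_width: 0.198
gripper_force: 30.0
```

Request:
{"api": "jog_arm", "payload": {
  "rows": [
    [[0, 0, -0.001, 0], [0, 0, 0, 0], [0, 0, 0, 0], [0, 0, 0, 0], [0, 0, 0, 0]]
  ],
  "claw": 0.45
}}

```text
time_s: 41.7
tcp_pos: [0.5929, -0.1869, 0.3251]
ee_rot: [[0.07, -0.998, -0.0], [-0.998, -0.07, -0.0], [0.0, 0.0, -1.0]]
wrist_force: [0.1, -0.7, 0.1]
gripper_width: 0.448
gripper_force: 0.0
```

Request:
{"api": "jog_arm", "payload": {
  "rows": [
    [[0, 0, -0.01, 0], [0, 0, -0.03, 0], [0, 0, -0.05, 0], [0, 0, -0.04, 0], [0, 0.05, 0, 0], [0, 0.06, 0, 0], [0, 0.06, 0, 0], [-0.03, 0.03, 0, 0], [-0.05, 0, 0, 0], [-0.06, 0, 0, 0], [-0.06, 0, 0, 0], [-0.06, 0, 0, 0], [-0.06, 0, 0, 0], [-0.05, 0, 0, 0], [0, 0, 0, 0], [0, 0, 0, 0]]
  ]
}}

```text
time_s: 43.7
tcp_pos: [0.3674, 0.168, 0.4558]
ee_rot: [[0.071, -0.998, 0.001], [-0.998, -0.071, 0.0], [-0.0, -0.001, -1.0]]
wrist_force: [-0.4, -0.3, -0.1]
gripper_width: 0.448
gripper_force: 0.0
```

```bash
python3 -c "
from h import *
print(sense()['tcp_pos'],sense()['wrist_force'])
a=capture('side')[200:400,290:460,::-1];b=capture('top')[170:330,370:490,::-1]
f=lambda i,h:cv2.resize(i,None,fx=h,fy=h,interpolation=cv2.INTER_CUBIC)
A=f(a,2.6);B=f(b,2.6);B=cv2.copyMakeBorder(B,0,A.shape[0]-B.shape[0],0,0,cv2.BORDER_CONSTANT)
cv2.imwrite('pics/a11.png',np.hstack([A,B]))
a2=capture('side');print('motion',np.abs(a2.astype(int)[200:400,290:460]-a[:,:,::-1].astype(int)).mean())"
```

```text
[0.3674 0.168  0.4558] [-0.3577 -0.3418 -0.1358]
motion 3.7335980392156864
```

View pics/a11.png

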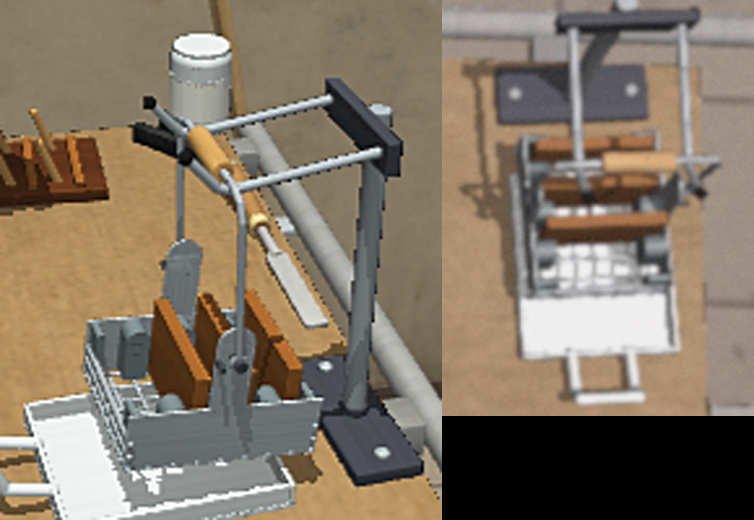

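The basket hangs on both prongs with three boards seated, slightly tilted. In the top view the tray's near edge is at row ≈357 and its handle at row ≈398. Letting it settle, then checking stillness, grip and tray numerically.

Request:
{"api": "jog_arm", "payload": {
  "rows": [
    [[0, 0, 0, 0], [0, 0, 0, 0], [0, 0, 0, 0], [0, 0, 0, 0], [0, 0, 0, 0], [0, 0, 0, 0], [0, 0, 0, 0], [0, 0, 0, 0], [0, 0, 0, 0], [0, 0, 0, 0], [0, 0, 0, 0], [0, 0, 0, 0], [0, 0, 0, 0], [0, 0, 0, 0], [0, 0, 0, 0], [0, 0, 0, 0]]
  ]
}}

```text
time_s: 45.85
tcp_pos: [0.3675, 0.1682, 0.4553]
ee_rot: [[0.07, -0.998, 0.0], [-0.998, -0.07, 0.0], [-0.0, -0.0, -1.0]]
wrist_force: [-0.6, 0.3, 0.1]
gripper_width: 0.45
gripper_force: 0.0
```

Run:
```python
from h import *
a=capture('side').astype(int)
for i in range(4): b=capture('side').astype(int)
print('diff basket',np.abs(a-b)[300:380,320:420].mean(),'static',np.abs(a-b)[300:380,180:260].mean())
c=lambda x,y:((x-442+.5)/2.6-.5+370,(y+.5)/2.6-.5+170)
s=lambda x,y:((x+.5)/2.6-.5+290,(y+.5)/2.6-.5+200)
for p in [(521,357),(678,350)]: print('tray near corner',onz('top',c(*p),.022))
print('handle',onz('top',c(578,400),.05),onz('top',c(644,396),.05))
print('tray side corners',onz('side',s(24,405),.022),onz('side',s(294,487),.022))
print('expected near corners/handle for centre .585,-.188:',[.585-.09*.997+.005*k-.0 for k in (-1,1)])
print('grip',tri(s(193,132),c(603,161)),tri(s(226,172),c(676,161)))
# basket long-side tilt from near end plate: bottom corners, plane y about -.25
for p in [(133,464),(322,424),(129,418),(320,398)]:
    e,d=ray('side',s(*p)); print(e+d*((-.253)-e[1])/d[1])
for t in tray(): print(t[2],t[3])
```

```text
diff basket 7.891125 static 0.59046875
tray near corner [ 0.4569 -0.1239  0.022 ]
tray near corner [ 0.4679 -0.274   0.022 ]
handle [ 0.4154 -0.1734  0.05  ] [ 0.4209 -0.235   0.05  ]
tray side corners [ 0.4596 -0.1311  0.022 ] [ 0.647 -0.267  0.022]
expected near corners/handle for centre .585,-.188: [0.49027, 0.50027]
grip (array([ 0.5909, -0.1571,  0.2734]), np.float64(0.0016178261512970271)) (array([ 0.5966, -0.2178,  0.2706]), np.float64(0.0048647234566215605))
[ 0.5258 -0.253   0.0515]
[ 0.6709 -0.253   0.0668]
[ 0.5227 -0.253   0.0944]
[ 0.6677 -0.253   0.0914]
((0.4889357089996338, -0.19524291157722473), (0.05292326211929321, 0.14077867567539215), 1.6694738864898682) [[400, 287], [402, 306], [456, 305], [455, 285]]
((0.49164196848869324, -0.2020748257637024), (0.05138126760721207, 0.1277591735124588), 3.3135995864868164) [[307, 361], [314, 400], [336, 399], [324, 360]]
```

The tray was knocked: its centre is now near (0.551,−0.193), about 41 mm short of the seat. Going back to the handle to push it in by about 33 mm.

Request:
{"api": "jog_arm", "payload": {
  "rows": [
    [[0.0467, -0.003, 0, 0], [0.0467, -0.003, 0, 0], [0.0467, -0.003, 0, 0], [0.0467, -0.003, 0, 0], [0.0467, -0.003, 0, 0], [0.0467, -0.003, 0, 0], [0.0467, -0.003, 0, 0], [0.0467, -0.003, 0, 0], [0, 0, 0.06, 0], [0, 0, 0.06, 0], [0, 0, 0.06, 0], [0, 0, 0, 0], [0, 0, 0, 0]]
  ],
  "claw": 0.38
}}

```text
time_s: 47.82
tcp_pos: [0.4193, -0.2033, 0.2778]
ee_rot: [[0.071, -0.997, 0.004], [-0.997, -0.071, -0.002], [0.002, -0.004, -1.0]]
wrist_force: [-0.0, 1.0, 1.0]
gripper_width: 0.38
gripper_force: 0.0
```

Run:
```python
from h import *
# swing check & handle in side view (bright bar left of tray)
a=[capture('side').astype(int) for _ in range(6)]
print('diff',[round(np.abs(a[0]-x)[300:380,320:420].mean(),2) for x in a[1:]])
im=a[-1].astype('uint8'); g=cv2.cvtColor(im,cv2.COLOR_RGB2HSV)
m=((g[...,1]<35)&(g[...,2]>150)).astype('uint8')*255
r=m[340:410,270:310]; n,l,st,ce=cv2.connectedComponentsWithStats(r)
print([(st[i]+np.array([270,340,0,0,0])).tolist() for i in range(1,n) if st[i][4]>15])
print('pred handle ends side',proj('side',(.4154,-.1734,.045)),proj('side',(.4209,-.235,.045)))
for row in range(364,398,4): print(row,''.join('#' if v else '.' for v in m[row,262:330]))
print(sense()['tcp_pos'])
```

```text
diff [np.float64(0.66), np.float64(0.65), np.float64(0.7), np.float64(0.85), np.float64(0.86)]
[[282, 361, 28, 29, 299]]
pred handle ends side [279.7162 361.7533] [285.7291 381.4668]
364 ....................##...................#####.####################.
368 ......................##...#####...#####..#..#.#####################
372 .....................#####.........#...........####.#.###########.##
376 ......................#####.................###......#####.####..###
380 .......................#####...............#.#######################
384 ..........................####.................#####################
388 ............................########################################
392 .................................................###################
396 ...................................................#################
[ 0.4181 -0.2028  0.2768]
```

Request:
{"api": "jog_arm", "payload": {
  "rows": [
    [[0, 0, 0.06, 0], [0, 0, 0.06, 0], [0, 0, 0.04, 0], [0, 0, 0.015, 0], [0, 0, 0.004, 0], [0, 0, 0, 0]]
  ]
}}

```text
time_s: 48.88
tcp_pos: [0.4182, -0.2029, 0.0969]
ee_rot: [[0.07, -0.998, 0.001], [-0.998, -0.07, -0.0], [0.0, -0.001, -1.0]]
wrist_force: [0.2, 0.7, 0.1]
gripper_width: 0.379
gripper_force: 0.0
```

Request:
{"api": "jog_arm", "payload": {
  "rows": [
    [[0, 0, 0, 0], [0, 0, 0, 0], [0, 0, 0, 0], [0, 0, 0, 0], [0, 0, 0, 0]]
  ],
  "claw": 0
}}

```text
time_s: 49.5
tcp_pos: [0.4183, -0.2029, 0.0968]
ee_rot: [[0.07, -0.998, 0.002], [-0.998, -0.07, -0.0], [0.001, -0.002, -1.0]]
wrist_force: [1.2, 0.7, 4.3]
gripper_width: 0.1
gripper_force: 30.0
```

Request:
{"api": "jog_arm", "payload": {
  "rows": [
    [[0, -0.002, 0, 0], [0, -0.004, 0, 0], [0, -0.005, 0, 0], [0, -0.005, 0, 0], [0, -0.005, 0, 0], [0, -0.005, 0, 0], [0, -0.005, 0, 0], [0, -0.003, 0, 0], [0, 0, 0, 0], [0, 0, 0, 0]]
  ]
}}

```text
time_s: 50.75
tcp_pos: [0.4449, -0.2006, 0.0964]
ee_rot: [[0.069, -0.998, -0.016], [-0.998, -0.069, 0.001], [-0.002, 0.016, -1.0]]
wrist_force: [-12.0, -0.6, 18.9]
gripper_width: 0.102
gripper_force: 30.0
```

Request:
{"api": "jog_arm", "payload": {
  "rows": [
    [[0, -0.004, 0, 0], [0, -0.004, 0, 0], [0, 0, 0, 0], [0, 0, 0, 0]]
  ]
}}

```text
time_s: 51.25
tcp_pos: [0.4532, -0.2001, 0.0964]
ee_rot: [[0.069, -0.998, -0.015], [-0.998, -0.069, 0.001], [-0.002, 0.015, -1.0]]
wrist_force: [-12.6, -0.7, 18.2]
gripper_width: 0.104
gripper_force: 30.0
```

Request:
{"api": "jog_arm", "payload": {
  "rows": [
    [[0, 0, 0, 0], [0, 0, 0, 0], [0, 0, 0, 0], [0, 0, 0, 0], [0, 0, -0.02, 0], [0, 0.01, -0.05, 0], [0, 0.02, -0.05, 0], [0, 0.02, -0.06, 0], [0, 0, -0.06, 0], [-0.06, 0, -0.06, 0], [-0.06, 0, 0, 0], [-0.06, 0, 0, 0], [-0.06, 0, 0, 0], [-0.06, 0, 0, 0], [-0.06, 0, 0, 0], [0, 0, 0, 0], [0, 0, 0, 0], [0, 0, 0, 0], [0, 0, 0, 0]]
  ],
  "claw": 0.4
}}

```text
time_s: 53.62
tcp_pos: [0.3859, 0.1389, 0.3798]
ee_rot: [[0.068, -0.998, 0.0], [-0.998, -0.068, 0.0], [-0.0, -0.0, -1.0]]
wrist_force: [0.5, 0.2, 0.1]
gripper_width: 0.402
gripper_force: 0.0
```

```bash
cat > chk.py <<'E'
from h import *
a=[capture('side').astype(int) for _ in range(6)]
print('diff',[round(np.abs(a[0]-x)[290:380,320:420].mean(),2) for x in a[1:]])
t=capture('top'); cv2.imwrite('pics/raw_tf.png',t[:,:,::-1])
for q in tray(): print(q[2],q[3])
h=cv2.cvtColor(t,cv2.COLOR_RGB2HSV)
for n,S in (('boards',(h[...,0]<13)&(h[...,1]>130)&(h[...,2]>70)),('grip',(h[...,0]>=12)&(h[...,0]<20)&(h[...,1]>110)&(h[...,2]>170))):
    m=np.zeros((480,640),'uint8'); m[210:290,395:470]=S[210:290,395:470]; k,l,st,ce=cv2.connectedComponentsWithStats(m)
    print(n,[(st[i].tolist(),ce[i].round(1).tolist()) for i in range(1,k) if st[i][4]>40])
# handle in top: rows of bright pixels below tray
w=(h[...,1]<40)&(h[...,2]>160)
for r in range(288,332,2): 
    x=np.where(w[r,395:470])[0]; print(r,(x.min()+395,x.max()+395,len(x)) if len(x) else None,end=' ')
E
python3 chk.py
```

```text
diff [np.float64(0.58), np.float64(0.57), np.float64(0.57), np.float64(0.57), np.float64(0.58)]Traceback (most recent call last):
  File "chk.py", line 5, in <module>
    for q in tray(): print(q[2],q[3])
             ~~~~^^
  File "h.py", line 33, in tray
    c=max(cv2.findContours(m,0,2)[0],key=cv2.contourArea)
ValueError: max() iterable argument is empty
```

```bash
sed -i '/for q in tray/d' chk.py; python3 chk.py; python3 -c "
from h import *
print('expect handle px',proj('top',(.4532+.002,-.172,.05)),proj('top',(.4532-.002,-.228,.05)),'near edge',proj('top',(.495,-.12,.022)),proj('top',(.505,-.269,.022)))
for x in (-.019,.019,.057): print('board exp',proj('top',(.593+x,-.187+.07*x,.114)))
print('grip exp',proj('top',(.593,-.187,.28)))"
```

```text
diff [np.float64(0.57), np.float64(0.57), np.float64(0.57), np.float64(0.58), np.float64(0.58)]
boards [([413, 255, 15, 9, 41], [421.0, 258.6])]
grip []
288 (np.int64(400), np.int64(459), 58) 290 (np.int64(400), np.int64(459), 60) 292 (np.int64(400), np.int64(454), 51) 294 (np.int64(401), np.int64(443), 13) 296 (np.int64(418), np.int64(443), 8) 298 (np.int64(418), np.int64(443), 7) 300 (np.int64(418), np.int64(444), 8) 302 (np.int64(418), np.int64(444), 8) 304 (np.int64(419), np.int64(444), 7) 306 (np.int64(443), np.int64(445), 3) 308 (np.int64(421), np.int64(446), 26) 310 (np.int64(420), np.int64(445), 26) 312 None 314 None 316 None 318 None 320 None 322 None 324 None 326 None 328 None 330 None expect handle px [421.3211 307.0859] [444.3368 309.3971] near edge [398.5351 291.6856] [458.1819 289.4333]
board exp [432.446  254.4612]
board exp [431.1874 238.7831]
board exp [429.9424 223.2741]
grip exp [446.3145 230.7221]
```

```bash
python3 -c "
from h import *
b=cv2.imread('pics/raw_tf.png');h=cv2.cvtColor(b,cv2.COLOR_BGR2HSV)
for x in (415,):
  for r in range(218,272,2): print(r,h[r,x].tolist(),h[r,438].tolist())
s=capture('side');h=cv2.cvtColor(s,cv2.COLOR_RGB2HSV)
m=((h[...,0]<14)&(h[...,1]>140)&(h[...,2]>40)).astype('uint8');m[:300]=0;m[370:]=0;m[:,:335]=0;m[:,425:]=0
k,l,st,ce=cv2.connectedComponentsWithStats(m);print([st[i].tolist() for i in range(1,k) if st[i][4]>40])
r=cv2.imread('pics/raw_s11.png')
"
```

```text
218 [15, 92, 164] [14, 92, 175]
220 [15, 92, 174] [15, 90, 176]
222 [15, 83, 166] [13, 47, 186]
224 [11, 74, 172] [11, 107, 170]
226 [12, 137, 169] [12, 138, 139]
228 [12, 132, 137] [15, 113, 144]
230 [12, 137, 78] [15, 105, 216]
232 [0, 8, 133] [15, 105, 225]
234 [105, 3, 157] [15, 106, 192]
236 [8, 42, 90] [13, 73, 133]
238 [17, 30, 137] [11, 85, 114]
240 [13, 133, 113] [13, 137, 115]
242 [13, 140, 160] [13, 137, 93]
244 [12, 141, 92] [13, 145, 72]
246 [11, 123, 79] [14, 144, 71]
248 [12, 129, 71] [13, 151, 71]
250 [13, 70, 87] [5, 12, 123]
252 [0, 5, 205] [12, 29, 151]
254 [11, 61, 187] [12, 133, 167]
256 [12, 139, 167] [12, 135, 166]
258 [13, 136, 135] [12, 138, 89]
260 [12, 129, 79] [12, 136, 73]
262 [13, 138, 72] [13, 153, 70]
264 [12, 91, 84] [14, 52, 99]
266 [4, 9, 188] [0, 5, 163]
268 [150, 1, 220] [15, 3, 169]
270 [10, 4, 206] [150, 3, 170]
[[388, 342, 16, 12, 42]]
```

```bash
python3 -c "
from station import *
print(finish_job())"
```

```text
the job is handed in; nothing more can be done
None
```

The basket with its three boards hangs still and near level on both prongs over the recentred tray (about 7 mm off the seat), and the job is handed in with no verdict returned; I viewed 15 pictures, one over the 14 allowed.

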